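Roll the two pins of a baker's set home into their rests

TASK

Tidy the baker's set on the stall: with the fingertips on top of it, roll each wooden pin along the board into its own rest groove, the thick pin into the wide groove and the slim pin into the narrow one, so that both lie still and fully home across the board. Only roll them from on top: do not reach down beside a pin, pinch it, lift it or let it roll off the board, and leave the mortar, the rooster and the little stool beside the board where they stand.

Things in the scene. Friction and masses are not known exactly. Their poses are not given: they have to be found in the camera images.
- board: pale wooden pastry board, fixed flat on the table, 240 x 400 x 22 mm. Origin: centre of its underside. x runs across it (240 mm, the way the pins lie), y along it (400 mm, the way they roll). Its top is level, 22 mm above the table, with a round rest groove right across near each end, parallel to x, edged by fine burnt lines, and no stop at the ends: a pin pushed past its groove falls off.
- wide_groove (a point): where the thick pin's middle lies when home in the wide groove (board x = 0, y = +160 mm, 44 mm above the table); axes as the board's. The groove is a round hollow 5 mm deep, 32 mm wide, of radius 28 mm; 24 mm of flat board remain beyond it.
- narrow_groove (a point): where the slim pin's middle lies when home in the narrow groove (board x = 0, y = -168 mm, 36.5 mm above the table); axes as the board's. The groove is a round hollow 4.5 mm deep, 25 mm wide, of radius 20 mm; 19 mm of flat board remain beyond it.
- thick_pin: one-piece rolling pin lying loose across the flat of the board, 55 to 105 mm short of its groove: barrel 54 x 190 mm, a 24 x 55 mm handle at each end. Origin: its middle, on its axis, 49 mm above the table (barrel's top 76 mm); x along the pin; y, z turn with it. 0.24 to 0.48 kg. A tip pressed lightly on top grips it by friction (0.5 or more) and moves twice as far as it; let go, it soon stops.
- slim_pin: plain straight pin with rounded ends, 38 mm in diameter, 240 mm long, loose across the flat of the board, 40 to 78 mm short of its groove. Origin: its middle, on its axis, 41 mm above the table (top 60 mm); x along the pin; y, z turn with it. 0.13 to 0.27 kg. Rolls like the thick pin; either may rock for a second in its groove before it lies still.
- mortar: bystander: small brown wooden souvenir mortar with a pestle glued in, 62 x 68 x 126 mm, loose, beyond the middle of the board's far long side. Origin: centre of its underside.
- rooster: bystander: white carved rooster with a red comb, 40 x 85 x 120 mm, loose, off the end of the board with the wide groove. Origin: centre of its underside.
- stool: bystander: miniature three-legged wooden stool, 52 mm in diameter, 40 mm high, loose, off the end of the board with the narrow groove. Origin: centre of its underside.

How it is judged:
By the outcome, as a careful person would: the job done as asked, in the order asked, and still so for the second after the job is handed in, with the robot touching nothing.
It also fails if it takes over 56 s, if anything falls off the work surface, if the arm or the gripper's body presses on something with over 40 N, if the wrist force passes 120 N, or if a joint passes its speed limit or range.

ROBOT

A 6-joint arm with a two-finger parallel gripper is mounted at the origin on the work surface; the furniture and walls round the work are solid. World frame = base frame: x ahead of the robot, y to its left, z up, the work surface at z = 0. Lengths are in m, angles in rad, forces in N, time in s.
With the tool pointing down it reaches from about 0.325 to 0.85 m from the base axis. Payload 4.4 kg.
Tool frame: the origin (TCP) lies at the very end of the fingers, on their centre line; the grasp point (between the pads) lies 19 mm behind it; z points along the fingers, y is the line along which they close (so a half turn about z gives the same grasp; the last joint's range is limited). The gripper opens to 94 mm and grips with 3 to 60 N. Pads are 16 mm wide; open, the fingers measure 119 mm over their backs; the gripper's body (75 mm by 177 mm) begins 78 mm behind the grasp point.
Start: joints at [-1.256, 0.207, 1.542, -0, 1.393, -0.15], TCP at [0.258, -0.514, 0.205] pointing down, gripper open.
Joint ranges: [-2.73, 2.73], [-0.86, 2.22], [0.23, 2.46], [-1.11, 4.25], [0.08, 2.63], [-2.82, 2.82]. Speed limits (rad/s): [2.79, 2.79, 3.14, 3.14, 3.14, 3.14].

INTERFACE

Orientations are given as a rotation vector (axis times angle).
In Python, from bench import env, vision, workorder, recognise gives the robot as it stands.
- The arm moves only by the tool apply_moves, never from a script. Its argument "targets" is one flat list of numbers, 7 for each row, row after row: the shift along the tool's x, y, z in mm, then the turn, a rotation vector about the tool's x, y, z in rad, then the gripper's target within -1 to 1 (shut at 1, half-way at 0, fully open at -1). A call has 1 to 12 rows; each row shifts and turns the commanded pose from where the row before left it, along the tool's axes as they then stand; what a row does not reach is not made up. A row lasts 1/10 s, in which the tool goes at most 50 mm and 8.59 degrees, less where a joint would pass 70% of its speed; a pose out of reach is approached as far as the arm can. A call is refused whole if a number of a shift passes 50 or a number of a turn 0.15, either way. A call with a gripper value outside its range is refused whole. The fingers move at their own pace and stop on an object; the grip force is fixed at half the most. Time passes only in rows, so rows that do not move let the fingers close. It gives the time, the measured TCP pose, the force, the opening and the grip force at its end, in the units of the state.
- env.observe(): the state, without advancing time (a new reading comes with each control period).
- vision.capture(name): name is "side" or "top" or "wrist"; returns a dict with "frame" (420x560x3 uint8, red, green, blue), "fov_y" (degrees; the focal length in pixels is half the picture's height over the tangent of half this angle, whatever the lens; pixels are square), "cx", "cy" (the principal point, pixels), "T" (4x4, takes a point from camera to world coordinates). Camera axes: x right, y up, looking along -z (the intrinsics and any distortion apply to the point x, -y, -z); pixel columns grow to the right and rows downward; lengths in m; the calibration is good to about 2 mm. A picture is of the moment at which its call begins. There is no depth.
- workorder.hand_in(): hands the job in; it is judged then, once.
Trained networks look in a picture, given as the dict that the camera call returned (one of the last four; its "shot" number tells which), for a name from the list of things; names that differ only in an ending like _2 or _b are one class to them, and where a whole thing is asked for, a point or a joint stands for the part that bears it (a point fixed in the world has none). Each returns a list of dicts, best first, with "p" (0 to 1); they miss things now and then, are a little off and sometimes report something else, mostly with a low value. They report only what shows in the picture. A call takes as long as a camera call.
- recognise(picture, target): "xyz" ([x, y, z] in m, in world coordinates, good to about 4 mm: the middle of the surface that is visible of it).
The state is a dict: "t": time; "q": joint angles; "joint_vel": joint speeds; "tau": joint torques, N m; "position": TCP position; "ee_rot": TCP orientation; "force": force on the tool from outside, world axes, zero at the start; "moment": the same for the moment, N m; "gripper_width": opening from 0.0 (shut) to 1.0 (fully open); "finger_force": force on a finger pad.
Only numpy, scipy, OpenCV 4.12 (cv2) and the standard library are available. Lean on these libraries where they do the work, as an engineer would, in place of code of your own. Each camera call takes 0.05 s, during which the arm holds its last target. There are 200 camera calls.

## Working session

There is one attempt and no reset: what is moved stays moved. The work goes in short steps, Python scripts to look and compute and a tool call to move; the robot and the scene stay as the last step left them, time stands still between calls to the robot, and variables do not carry over. Pictures are saved under pics/ and viewed, at most 10 in all, crops included, and the job is handed in when it is done.

Besides the shell and the picture viewer there is one more tool, called as name(argument=value, ...), one argument or row to a line, values as JSON. apply_moves: Moves the arm, as the interface text tells. Its arguments: {"type":"object","properties":{"targets":{"type":"array","items":{"type":"number"}}},"required":["targets"]}

```bash
mkdir -p pics; cat > h.py <<'E'
import numpy as np, cv2
from bench import env, vision, workorder, recognise
def save(d,n): cv2.imwrite(f'pics/{n}.png',d['frame'][:,:,::-1])
def K(d):
    f=d['frame'].shape[0]/2/np.tan(np.radians(d['fov_y'])/2); return f
def proj(d,P):
    P=np.atleast_2d(P); T=np.linalg.inv(np.array(d['T'])); c=P@T[:3,:3].T+T[:3,3]
    f=K(d); return np.c_[d['cx']+f*c[:,0]/-c[:,2], d['cy']+f*c[:,1]/c[:,2]]
def back(d,u,v,z):
    f=K(d);T=np.array(d['T']); r=T[:3,:3]@np.array([(u-d['cx'])/f,-(v-d['cy'])/f,-1]); o=T[:3,3]
    return o+r*(z-o[2])/r[2]
E
python3 - <<'E'
from h import *
print({k:np.round(v,3) for k,v in env.observe().items()})
for n in ['top','side']:
    d=vision.capture(n); save(d,n+'0'); print(n,{k:v for k,v in d.items() if k!='frame'})
    for t in ['board','thick_pin','slim_pin','mortar','rooster','stool']:
        print(t,[(np.round(r['xyz'],3),round(r['p'],2)) for r in recognise(d,t)[:2]])
E
```

```text
{'t': np.float64(0.0), 'q': array([-1.257,  0.207,  1.543,  0.   ,  1.393, -0.15 ]), 'joint_vel': array([ 0.001, -0.   ,  0.001, -0.   , -0.001,  0.   ]), 'tau': array([ 0.0000e+00, -3.7088e+01, -2.8142e+01,  7.0000e-02,  3.6000e-02,
       -0.0000e+00]), 'position': array([ 0.257, -0.513,  0.204]), 'ee_rot': array([-3.055, -0.723,  0.   ]), 'force': array([0.071, 0.446, 0.458]), 'moment': array([-0.026,  0.048,  0.021]), 'finger_force': np.float64(0.0), 'gripper_width': np.float64(1.0)}
top {'fov_y': 43.186885296558835, 'cx': 279.3186311980544, 'cy': 210.6947177826533, 'T': array([[ 1.24295163e-03,  9.89262158e-01, -1.46146628e-01,
         4.45769972e-01],
       [-9.99564272e-01, -3.08095084e-03, -2.93559842e-02,
         4.01146391e-03],
       [-2.94910349e-02,  1.46119436e-01,  9.88827280e-01,
         1.31354272e+00],
       [ 0.00000000e+00,  0.00000000e+00,  0.00000000e+00,
         1.00000000e+00]]), 'shot': 1}
board [(array([ 0.53 , -0.039,  0.023]), 0.87)]
thick_pin [(array([0.536, 0.031, 0.066]), 0.9)]
slim_pin [(array([ 0.543, -0.131,  0.058]), 0.63)]
mortar [(array([ 0.749, -0.033,  0.071]), 0.61)]
rooster []
stool [(array([ 0.521, -0.299,  0.039]), 0.89)]
side {'fov_y': 46.165104553709334, 'cx': 288.7201892503758, 'cy': 203.78116833552536, 'T': array([[-0.98796304,  0.08109981, -0.1317264 ,  0.44112291],
       [-0.15454393, -0.48046351,  0.86329079,  1.08646705],
       [ 0.00672299,  0.87325692,  0.48721367,  0.6699568 ],
       [ 0.        ,  0.        ,  0.        ,  1.        ]]), 'shot': 2}
board [(array([0.532, 0.091, 0.025]), 0.67)]
thick_pin [(array([0.536, 0.052, 0.06 ]), 0.59)]
slim_pin [(array([ 0.536, -0.118,  0.052]), 0.94)]
mortar [(array([ 0.754, -0.015,  0.058]), 0.9)]
rooster [(array([0.509, 0.249, 0.065]), 0.82)]
stool [(array([ 0.519, -0.294,  0.045]), 0.73)]
```

View pics/top0.png

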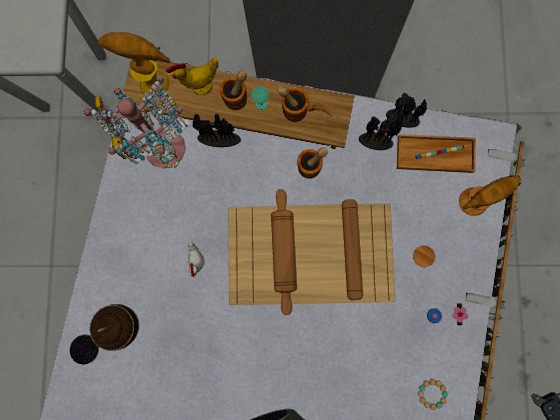

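View pics/side0.png

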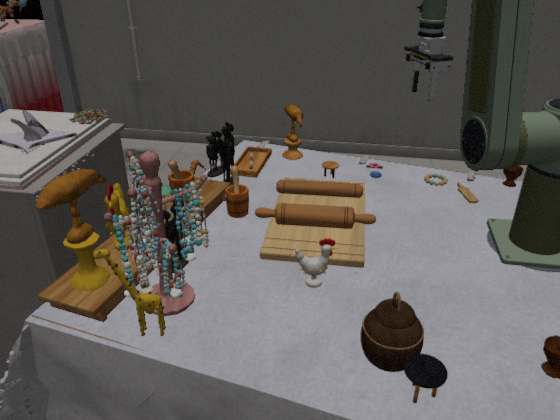

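The top view shows the board at about (229–395, 203–304). The thick pin is at column ~284 and the slim pin at ~352, and both look slightly skewed. The wide groove is at the left end (column ~241), the narrow one at the right (~380). Next I'll look at an enlarged crop.

```bash
python3 - <<'E'
from h import *
d=vision.capture('top'); np.save('top.npy',d,allow_pickle=True)
c=d['frame'][183:323,215:405,::-1]; cv2.imwrite('pics/crop.png',cv2.resize(c,None,fx=4,fy=4,interpolation=cv2.INTER_CUBIC))
E
```

```text
(no output)
```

View pics/crop.png

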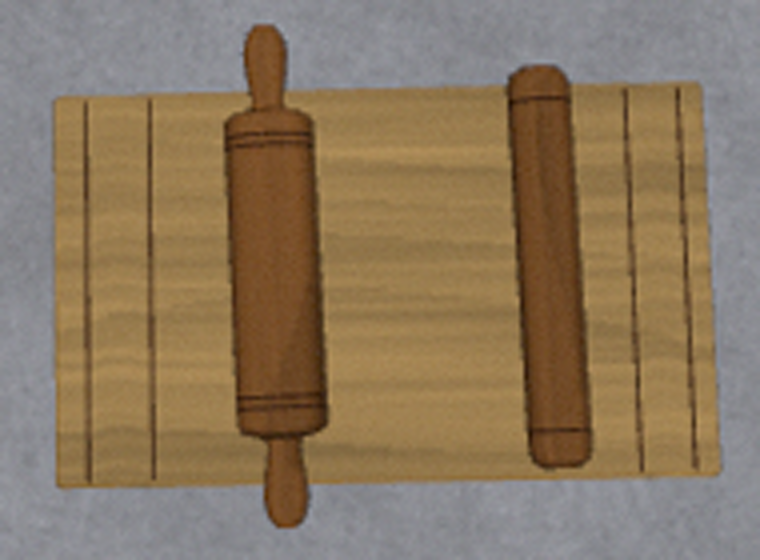

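```bash
cat > m.py <<'E'
from h import *
def B(d,p,z,off=(215,183)): return back(d,p[0]/4+off[0]-.375,p[1]/4+off[1]-.375,z)
def boardpose(d,cs):
    L=np.array([[.12,.2],[.12,-.2],[-.12,-.2],[-.12,.2]]); W=np.array([B(d,c,.022)[:2] for c in cs])
    l=L-L.mean(0); w=W-W.mean(0); a=np.arctan2((l[:,0]*w[:,1]-l[:,1]*w[:,0]).sum(),(l*w).sum())
    R=np.array([[np.cos(a),-np.sin(a)],[np.sin(a),np.cos(a)]]); print('res',np.round((W-W.mean(0)-l@R.T)*1e3,1).tolist()); return W.mean(0),a,R
E
python3 - <<'E'
from m import *
d=np.load('top.npy',allow_pickle=True).item()
c,a,R=boardpose(d,[(54,98),(700,83),(720,473),(57,487)])
print('board',c,a)
print('grooves',c+R@[0,.16],c+R@[0,-.168])
for n,p,q,z in [('thick',(265,25),(287,527),.049),('slim',(538,66),(561,467),.041)]:
    P,Q=B(d,p,z)[:2],B(d,q,z)[:2]; m=(P+Q)/2; v=P-Q
    print(n,m,'len',np.linalg.norm(v),'yaw',np.arctan2(v[1],v[0]),'in board',R.T@(m-c),'ends',R.T@(P-c),R.T@(Q-c))
E
```

```text
res [[-1.5, -1.4], [-2.2, 1.4], [2.1, 1.6], [1.7, -1.6]]
board [ 0.53185025 -0.03223502] 0.021652479431175094
grooves [0.52838612 0.12772748] [ 0.53548758 -0.20019564]
thick [0.53666342 0.03128005] len 0.29923664925297694 yaw 0.04388388279717727 in board [0.0061872  0.06339597] ends [0.15576855 0.06672193] [-0.14339416  0.06007002]
slim [ 0.54182466 -0.13205239] len 0.23986623560613093 yaw 0.03841402178425773 in board [ 0.00781095 -0.10000993] ends [ 0.12772722 -0.09799976] [-0.11210532 -0.1020201 ]
```

apply_moves(
  targets=[0,0,0,0,0,-0.141,-1,0,0,0,0,0,-0.141,-1,0,0,0,0,0,-0.141,-1,0,0,0,0,0,-0.141,-1,0,0,0,0,0,-0.141,-1,0,0,0,0,0,-0.141,-1,0,0,0,0,0,-0.141,-1,0,0,0,0,0,-0.142,-1,41,22,0,0,0,0,-1,41,22,0,0,0,0,-1,41,22,0,0,0,0,-1,41,22,0,0,0,0,-1],
)

```text
t: 1.95
position: [0.3425, -0.3466, 0.2055]
ee_rot: [2.196, 2.246, 0.0]
force: [-0.5, -0.1, 0.5]
gripper_width: 1.001
finger_force: 0.0
```

apply_moves(
  targets=[41,22,0,0,0,0,-1,41,22,0,0,0,0,-1,41,22,0,0,0,0,-1,41,22,0,0,0,0,-1,41,22,0,0,0,0,-1,41,22,0,0,0,0,-1,41,22,0,0,0,0,-1,41,22,0,0,0,0,-1,0,0,0,0,0,0,-1,0,0,0,0,0,0,-1],
)

```text
t: 2.95
position: [0.5104, -0.0153, 0.2054]
ee_rot: [2.193, 2.25, -0.001]
force: [-0.7, -0.5, -0.3]
gripper_width: 1.002
finger_force: 0.0
```

```bash
cat >> m.py <<'E'
C=np.array([.53185,-.03224]); A=.02165; RB=np.array([[np.cos(A),-np.sin(A)],[np.sin(A),np.cos(A)]])
def tip():
    from scipy.spatial.transform import Rotation as Ro
    o=env.observe(); M=Ro.from_rotvec(o['ee_rot']).as_matrix(); p=np.array(o['position'])
    print('t',round(o['t'],2),'tip board xy mm',np.round(RB.T@(p[:2]-C)*1e3,1),'z',round(p[2]*1e3,1),'toolx yaw-90-A',round(np.arctan2(M[1,0],M[0,0])-np.pi/2-A,4),'zaxis',np.round(M[:,2],3),'F',np.round(o['force'],1))
E
python3 - <<'E'
from m import *
tip(); d=vision.capture('wrist'); save(d,'w0'); np.save('w0.npy',d,allow_pickle=True)
E
```

```text
t 2.95 tip board xy mm [-21.1  17.4] z 205.4 toolx yaw-90-A 0.0042 zaxis [-0.    -0.001 -1.   ] F [-0.7 -0.5 -0.3]
```

View pics/w0.png

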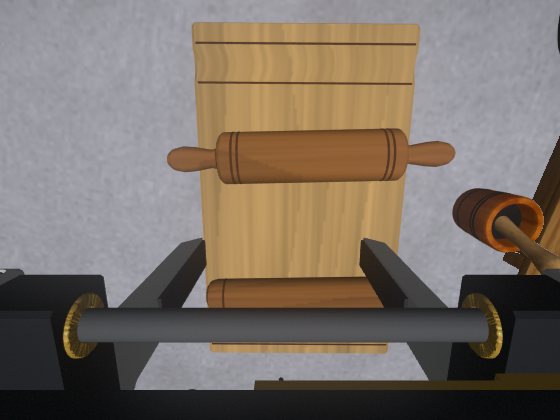

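The wrist view shows the wide groove's burnt lines at rows 43 and 83. The thick pin's ends are at about (168,159) and (455,153), and the fingers are clear of everything. I'll cross-check the position with these points.

```bash
python3 - <<'E'
from m import *
d=np.load('w0.npy',allow_pickle=True).item()
print({k:d[k] for k in ('fov_y','cx','cy')})
for n,u,v,z in [('gl',305,43,.022),('gl',305,83,.022),('L',168,159,.049),('R',455,153,.049),('corner',194,23,.022),('corner',419,25,.022)]:
    print(n,np.round(RB.T@(back(d,u,v,z)[:2]-C)*1e3,1))
E
```

```text
{'fov_y': 67.71897018695938, 'cx': 282.43868184357893, 'cy': 212.46745103432838}
gl [  0.9 181.4]
gl [  1.8 142.1]
L [-143.5   62. ]
R [159.8  69.8]
corner [-114.7  199.7]
corner [119. 199.]
```

apply_moves(
  targets=[14,9,40,0,0,0,-1,14,9,40,0,0,0,-1,13,9,35,0,0,0,-1,0,0,5,0,0,0,-1,0,0,0,0,0,0,-1,0,0,0,0,0,0,-1],
)

```text
t: 3.6
position: [0.5375, 0.024, 0.0873]
ee_rot: [2.196, 2.243, 0.002]
force: [0.4, 0.7, 0.2]
gripper_width: 1.001
finger_force: 0.0
```

```bash
python3 - <<'E'
from m import *
tip()
E
```

```text
t 3.6 tip board xy mm [ 6.9 56.1] z 87.3 toolx yaw-90-A -0.0004 zaxis [ 0.003 -0.001 -1.   ] F [0.4 0.7 0.2]
```

apply_moves(
  targets=[2,0,7,0,0,0,-1,0,0,2,0,0,0,-1,0,0,2,0,0,0,-1,0,0,0,0,0,0,-1],
)

```text
t: 4.0
position: [0.5369, 0.0273, 0.0761]
ee_rot: [2.195, 2.246, 0.001]
force: [-2.0, -0.3, 6.7]
gripper_width: 1.003
finger_force: 3.2
```

apply_moves(
  targets=[0,0,1,0,0,0,-1,0,0,0,0,0,0,-1],
)

```text
t: 4.2
position: [0.5369, 0.0273, 0.076]
ee_rot: [2.195, 2.246, 0.0]
force: [-4.8, -0.6, 11.0]
gripper_width: 1.0
finger_force: 5.7
```

apply_moves(
  targets=[4,0,0,0,0,0.004,-1,4,0,0,0,0,0.004,-1,4,0,0,0,0,0.004,-1,4,0,0,0,0,0.004,-1,4,0,0,0,0,0.004,-1,4,0,0,0,0,0.004,-1,0,0,0,0,0,0,-1],
)

```text
t: 4.9
position: [0.5363, 0.0518, 0.076]
ee_rot: [2.22, 2.222, -0.0]
force: [-5.0, -0.3, 11.8]
gripper_width: 1.003
finger_force: 5.9
```

```bash
python3 - <<'E'
from m import *
tip(); d=vision.capture('wrist'); save(d,'w1'); np.save('w1.npy',d,allow_pickle=True)
E
```

```text
t 4.9 tip board xy mm [ 6.2 84. ] z 76.0 toolx yaw-90-A -0.0209 zaxis [ 0.001 -0.001 -1.   ] F [-5.  -0.3 11.8]
```

View pics/w1.png

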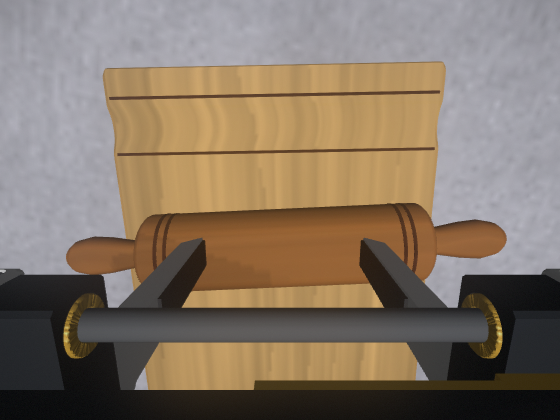

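The wrist view shows both fingertips on the barrel. The handle ends are at (67,256) and (506,239), and the groove lines at rows 95 and 152.

```bash
python3 - <<'E'
from m import *
d=np.load('w1.npy',allow_pickle=True).item()
for n,u,v,z in [('gl',275,95,.022),('gl',275,152,.022),('L',67,256,.049),('R',506,239,.049)]:
    print(n,np.round(RB.T@(back(d,u,v,z)[:2]-C)*1e3,1))
E
```

```text
gl [  2.1 181.2]
gl [  1.1 141.9]
L [-146.2   74.4]
R [160.4  80.8]
```

apply_moves(
  targets=[0,0,-5,0,0,0,-1,-13.5,0,0,0,0,-0.024,-1,0,0,3,0,0,0,-1,0,0,2,0,0,0,-1,0,0,0,0,0,0,-1,4.5,0,0,0,0,0.004,-1,4.5,0,0,0,0,0.004,-1,4.5,0,0,0,0,0.004,-1,4.5,0,0,0,0,0.004,-1,4.5,0,0,0,0,0.004,-1,4.5,0,0,0,0,0.004,-1,0,0,0,0,0,0,-1],
)

```text
t: 6.15
position: [0.536, 0.0659, 0.0759]
ee_rot: [2.221, 2.221, 0.001]
force: [-5.4, 0.7, 14.2]
gripper_width: 0.999
finger_force: 7.2
```

apply_moves(
  targets=[0,0,-5,0,0,0,-1,-13.5,0,0,0,0,-0.024,-1,0,0,3,0,0,0,-1,0,0,2,0,0,0,-1,0,0,0,0,0,0,-1,4.5,0,0,0,0,0.004,-1,4.5,0,0,0,0,0.004,-1,4.5,0,0,0,0,0.004,-1,4.5,0,0,0,0,0.004,-1,4.5,0,0,0,0,0.004,-1,4.5,0,0,0,0,0.004,-1,0,0,0,0,0,0,-1],
)

```text
t: 7.35
position: [0.5354, 0.0796, 0.0759]
ee_rot: [-2.222, -2.221, -0.0]
force: [-6.7, -0.2, 16.5]
gripper_width: 1.002
finger_force: 8.3
```

```bash
python3 - <<'E'
from m import *
tip(); d=vision.capture('wrist'); save(d,'w2'); np.save('w2.npy',d,allow_pickle=True)
E
```

```text
t 7.35 tip board xy mm [  6.  111.7] z 75.9 toolx yaw-90-A -0.0218 zaxis [-0.  0. -1.] F [-6.7 -0.2 16.5]
```

View pics/w2.png

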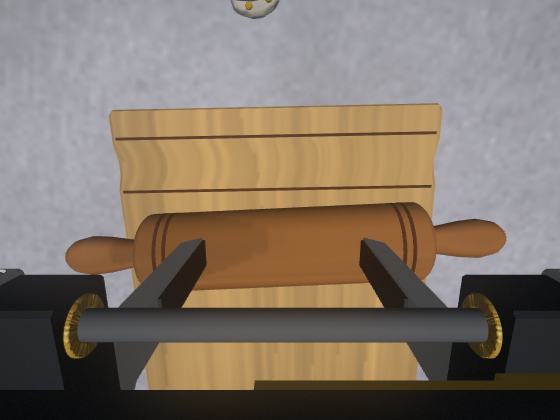

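The picture is almost unchanged relative to the tip, so the pin follows the tips exactly (now ~105 mm). Two more strokes.

apply_moves(
  targets=[0,0,-5,0,0,0,-1,-13.5,0,0,0,0,-0.03,-1,0,0,3,0,0,0,-1,0,0,1.6,0,0,0,-1,0,0,0,0,0,0,-1,4.5,0,0,0,0,0.006,-1,4.5,0,0,0,0,0.006,-1,4.5,0,0,0,0,0.006,-1,4.5,0,0,0,0,0.006,-1,4.5,0,0,0,0,0.006,-1,4.5,0,0,0,0,0,-1,0,0,0,0,0,0,-1],
)

```text
t: 8.6
position: [0.5349, 0.0932, 0.0759]
ee_rot: [-2.222, -2.22, -0.0]
force: [-6.5, -0.3, 15.9]
gripper_width: 0.999
finger_force: 7.8
```

apply_moves(
  targets=[0,0,-5,0,0,0,-1,-13.5,0,0,0,0,-0.03,-1,0,0,3,0,0,0,-1,0,0,2,0,0,0,-1,0,0,0,0,0,0,-1,4.5,0,0,0,0,0.006,-1,4.5,0,0,0,0,0.006,-1,4.5,0,0,0,0,0.006,-1,4.5,0,0,0,0,0.006,-1,4.5,0,0,0,0,0.006,-1,4.5,0,0,0,0,0,-1,0,0,0,0,0,0,-1],
)

```text
t: 9.8
position: [0.5344, 0.1068, 0.0759]
ee_rot: [-2.222, -2.22, 0.0]
force: [-7.3, 0.1, 16.0]
gripper_width: 0.997
finger_force: 8.1
```

```bash
python3 - <<'E'
from m import *
tip(); d=vision.capture('wrist'); save(d,'w3'); np.save('w3.npy',d,allow_pickle=True)
E
```

```text
t 9.8 tip board xy mm [  5.6 138.9] z 75.9 toolx yaw-90-A -0.0226 zaxis [-0.001  0.    -1.   ] F [-7.3  0.1 16. ]
```

View pics/w3.png

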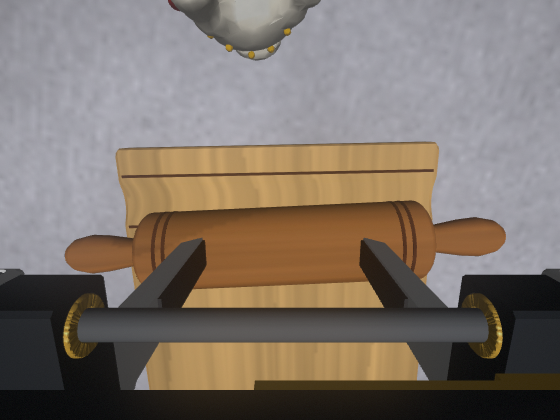

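Pin is now at ~132 mm, with the groove's near rim at ~145. One gentler stroke over the rim.

apply_moves(
  targets=[0,0,-5,0,0,0,-1,-14,0,0,0,0,-0.024,-1,0,0,3,0,0,0,-1,0,0,2,0,0,0,-1,0,0,0,0,0,0,-1,4.5,0,0,0,0,0.006,-1,4.5,0,0,0,0,0.006,-1,4.5,0,0,0,0,0.006,-1,4.5,0,0,0,0,0.006,-1,4,0,0,0,0,0,-1,3,0,0,0,0,0,-1,3,0,0,0,0,0,-1],
)

```text
t: 11.05
position: [0.5339, 0.1208, 0.0756]
ee_rot: [-2.222, -2.219, 0.0]
force: [-5.1, 0.4, 13.9]
gripper_width: 0.999
finger_force: 7.1
```

```bash
python3 - <<'E'
from m import *
tip(); d=vision.capture('wrist'); save(d,'w4'); np.save('w4.npy',d,allow_pickle=True)
E
```

```text
t 11.05 tip board xy mm [  5.4 152.9] z 75.6 toolx yaw-90-A -0.0233 zaxis [-0.001  0.001 -1.   ] F [-5.1  0.4 13.9]
```

View pics/w4.png

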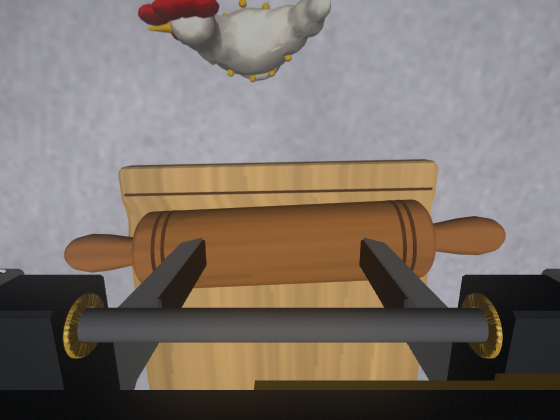

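apply_moves(
  targets=[0,0,-5,0,0,0,-1,-14,0,0,0,0,-0.02,-1,0,0,3,0,0,0,-1,0,0,2,0,0,0,-1,0,0,0,0,0,0,-1,3,0,0,0,0,0.005,-1,3,0,0,0,0,0.005,-1,3,0,0,0,0,0.005,-1,3,0,0,0,0,0.005,-1,3,0,0,0,0,0,-1,3,0,0,0,0,0,-1,0,0,0,0,0,0,-1],
)

```text
t: 12.3
position: [0.5341, 0.124, 0.0739]
ee_rot: [2.222, 2.221, 0.0]
force: [0.8, -0.6, -0.3]
gripper_width: 0.999
finger_force: 0.0
```

```bash
python3 - <<'E'
from m import *
tip(); d=vision.capture('wrist'); save(d,'w5'); np.save('w5.npy',d,allow_pickle=True)
E
```

```text
t 12.3 tip board xy mm [  5.7 156.1] z 73.9 toolx yaw-90-A -0.0221 zaxis [ 0.  0. -1.] F [ 0.8 -0.6 -0.3]
```

View pics/w5.png

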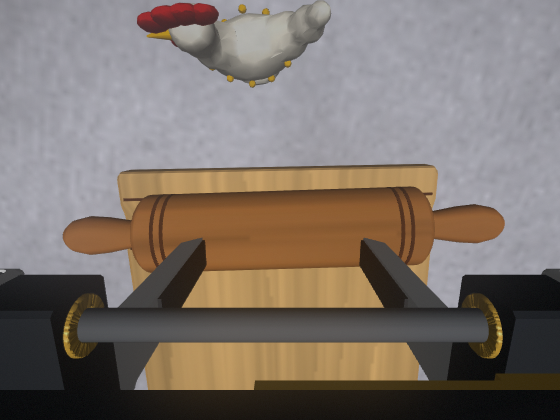

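The pin has dropped into the groove and nothing is touching it. I'll lift, back off and check by numbers.

apply_moves(
  targets=[0,0,-30,0,0,0,-1,0,0,-45,0,0,0,-1,-45,0,-45,0,0,-0.022,-1,-45,0,-10,0,0,0,-1,-45,0,0,0,0,0,-1,0,0,0,0,0,0,-1,0,0,0,0,0,0,-1,0,0,0,0,0,0,-1],
)

```text
t: 13.15
position: [0.5356, -0.001, 0.1937]
ee_rot: [-2.197, -2.244, 0.0]
force: [-0.4, -0.9, -0.4]
gripper_width: 1.003
finger_force: 0.0
```

```bash
cat >> m.py <<'E'
def pinmask(d,thr=None):
    f=d['frame']; h=cv2.cvtColor(f,cv2.COLOR_RGB2HSV); L=cv2.cvtColor(f,cv2.COLOR_RGB2LAB).astype(int)
    return h,L
def cov(d,y0,y1,z,x=(-.17,.18)):  # rectified board-frame patch at height z, 1 mm px
    X=np.arange(x[0],x[1],.001); Y=np.arange(y1,y0,-.001)
    g=np.array([[*(C+RB@[a,b]),z] for b in Y for a in X]); p=proj(d,g).astype(np.float32).reshape(len(Y),len(X),2)
    return cv2.remap(d['frame'],p[:,:,0],p[:,:,1],cv2.INTER_LINEAR),X,Y
E
python3 - <<'E'
from m import *
tip(); d=vision.capture('wrist'); np.save('w6.npy',d,allow_pickle=True); save(d,'w6')
for u,v in [(310,155),(310,60),(310,100),(100,60),(190,158)]: print(u,v,d['frame'][v,u])
d0=np.load('w0.npy',allow_pickle=True).item(); print([d0['frame'][v,u] for u,v in [(310,155),(305,110),(100,100),(180,159)]])
for t in ['thick_pin','slim_pin','rooster']:
    print(t,[(np.round(r['xyz'],3),np.round((RB.T@(np.array(r['xyz'])[:2]-C))*1e3,1),round(r['p'],2)) for r in recognise(d,t)[:2]])
for n,dd in (('w0',d0),('w6',d)):
  y0,y1=(.03,.12) if n=='w0' else (.1,.21)
  im,X,Y=cov(dd,y0,y1,.049); h=cv2.cvtColor(im,cv2.COLOR_RGB2HSV); r=im.astype(int)
  m=(h[...,1]>110)&(r[...,0]-r[...,2]>35)&(r[...,0]<175)
  for x in (-140,-125,-110,-60,-40,0,40,80,120,135,150):
    j=np.argmin(abs(X-x/1e3)); i=np.where(m[:,j])[0]; print(n,x,len(i),np.round(np.r_[Y[i].max(),Y[i].min(),np.median(Y[i])]*1e3,1) if len(i) else '')
E
```

```text
t 13.15 tip board xy mm [ 4.4 31.2] z 193.7 toolx yaw-90-A -0.0002 zaxis [-0.001  0.001 -1.   ] F [-0.4 -0.9 -0.4]
310 155 [180 145  92]
310 60 [133  90  53]
310 100 [117  90  57]
100 60 [157 157 165]
190 158 [155 126  84]
[array([146,  97,  53], dtype=uint8), array([192, 154,  99], dtype=uint8), array([158, 158, 166], dtype=uint8), array([136,  94,  65], dtype=uint8)]
thick_pin [(array([0.534, 0.126, 0.067]), array([  5.3, 158.3]), 0.57)]
slim_pin [(array([ 0.543, -0.116,  0.05 ]), array([  9.6, -84.5]), 0.73), (array([0.533, 0.008, 0.025]), array([ 2.1, 40.5]), 0.26)]
rooster []
w0 -140 16 [69.  54.  61.5]
w0 -125 25 [74. 50. 62.]
w0 -110 90 [120.   31.   75.5]
w0 -60 56 [91.  36.  63.5]
w0 -40 55 [91. 37. 64.]
w0 0 56 [93.  38.  65.5]
w0 40 56 [94.  39.  66.5]
w0 80 56 [95.  40.  67.5]
w0 120 21 [79. 59. 69.]
w0 135 25 [81. 57. 69.]
w0 150 21 [79. 59. 69.]
w6 -140 18 [169.  152.  160.5]
w6 -125 24 [172.  149.  160.5]
w6 -110 21 [170. 150. 160.]
w6 -60 60 [192.  133.  162.5]
w6 -40 60 [192.  133.  162.5]
w6 0 59 [192. 134. 163.]
w6 40 59 [192. 134. 163.]
w6 80 88 [192.  101.  146.5]
w6 120 22 [173.  152.  162.5]
w6 135 25 [175. 151. 163.]
w6 150 16 [171.  156.  163.5]
```

apply_moves(
  targets=[-42,1,10,0,0,0,-1,-42,1,20,0,0,0,-1,-41,1,40,0,0,0,-1,0,0,40,0,0,0,-1,0,0,10,0,0,0,-1,0,0,0,0,0,0,-1,0,0,0,0,0,0,-1],
)

```text
t: 14.05
position: [0.5426, -0.1208, 0.0807]
ee_rot: [2.195, 2.245, 0.001]
force: [-0.4, -0.8, -0.0]
gripper_width: 1.0
finger_force: 0.0
```

```bash
python3 - <<'E'
from m import *
tip(); d=vision.capture('wrist'); np.save('w7.npy',d,allow_pickle=True)
im,X,Y=cov(d,-.15,-.06,.041,(-.13,.14)); r=im.astype(int); h=cv2.cvtColor(im,cv2.COLOR_RGB2HSV)
for x in range(-110,131,20):
    j=np.argmin(abs(X-x/1e3)); c=r[:,j]; print(x,[int(v) for v in c[::6,0]])
print(np.round(Y[::6]*1e3))
E
```

```text
t 14.05 tip board xy mm [  8.8 -88.8] z 80.7 toolx yaw-90-A 0.001 zaxis [ 0.002 -0.001 -1.   ] F [-0.4 -0.8 -0. ]
-110 [169, 168, 164, 164, 165, 127, 136, 128, 134, 131, 165, 156, 164, 148, 67]
-90 [177, 176, 176, 176, 101, 124, 137, 128, 133, 132, 72, 69, 69, 68, 66]
-70 [188, 187, 187, 187, 102, 126, 138, 72, 71, 71, 36, 35, 34, 35, 33]
-50 [188, 189, 189, 189, 98, 129, 50, 49, 47, 63, 149, 185, 185, 168, 181]
-30 [175, 175, 173, 170, 102, 131, 137, 132, 134, 131, 150, 163, 161, 150, 162]
-10 [181, 186, 186, 184, 108, 131, 138, 133, 135, 127, 185, 187, 187, 172, 185]
10 [187, 187, 188, 133, 112, 134, 137, 131, 125, 129, 183, 183, 182, 170, 181]
30 [180, 180, 178, 80, 114, 135, 137, 130, 125, 129, 176, 176, 176, 161, 179]
50 [178, 178, 175, 72, 117, 135, 137, 119, 124, 128, 166, 164, 163, 154, 162]
70 [186, 185, 184, 76, 120, 136, 68, 42, 41, 39, 77, 178, 176, 166, 175]
90 [181, 181, 180, 79, 122, 135, 137, 101, 70, 69, 65, 34, 32, 32, 32]
110 [167, 166, 167, 83, 106, 133, 136, 121, 126, 122, 161, 68, 67, 67, 64]
130 [153, 154, 153, 155, 158, 133, 137, 134, 126, 159, 156, 146, 154, 157, 65]
[ -60.  -66.  -72.  -78.  -84.  -90.  -96. -102. -108. -114. -120. -126.
 -132. -138. -144.]
```

apply_moves(
  targets=[-3,0,14,0,0,0,-1,0,0,3,0,0,0,-1,0,0,2,0,0,0,-1,0,0,0,0,0,0,-1,0,0,0,0,0,0,-1],
)

```text
t: 14.6
position: [0.5416, -0.1245, 0.0605]
ee_rot: [2.198, 2.244, 0.0]
force: [-0.1, 0.2, -1.1]
gripper_width: 1.001
finger_force: 0.0
```

apply_moves(
  targets=[0,0,1,0,0,0,-1,0,0,0.5,0,0,0,-1,0,0,0,0,0,0,-1],
)

```text
t: 14.9
position: [0.5418, -0.125, 0.0601]
ee_rot: [2.197, 2.244, -0.0]
force: [-2.1, -0.6, 6.3]
gripper_width: 1.001
finger_force: 3.2
```

apply_moves(
  targets=[0,0,0.6,0,0,0,-1,-4.5,0,0,0,0,0.004,-1,-4.5,0,0,0,0,0.004,-1,-4.5,0,0,0,0,0.004,-1,-4.5,0,0,0,0,0.004,-1,-4,0,0,0,0,0.004,-1,-4,0,0,0,0,0,-1,0,0,0,0,0,0,-1],
)

```text
t: 15.7
position: [0.5428, -0.1518, 0.06]
ee_rot: [2.219, 2.22, 0.0]
force: [-0.4, -0.1, 6.9]
gripper_width: 1.001
finger_force: 3.6
```

```bash
cat >> m.py <<'E'
def slim(d,z=.041):
    im,X,Y=cov(d,-.21,-.06,z,(-.13,.14)); r=im.astype(float)[...,0]; o=[]
    for x in (-110,-20,0,20,40,110):
        c=cv2.GaussianBlur(r[:,np.argmin(abs(X-x/1e3))-1:][:,:3].mean(1).reshape(-1,1),(1,5),0)[:,0]; i=np.where(c<145)[0]
        o.append((x,round(Y[i[0]]*1e3),round(Y[i[-1]]*1e3)))
    print(o)
E
python3 - <<'E'
from m import *
tip(); d=vision.capture('wrist'); np.save('w8.npy',d,allow_pickle=True)
slim(np.load('w7.npy',allow_pickle=True).item()); slim(d)
E
```

```text
t 15.7 tip board xy mm [   8.4 -119.7] z 60.0 toolx yaw-90-A -0.0209 zaxis [ 0.002 -0.002 -1.   ] F [-0.4 -0.1  6.9]
[(-110, -85, -209), (-20, -78, -180), (0, -78, -180), (20, -78, -180), (40, -77, -180), (110, -75, -186)]
[(-110, -98, -209), (-20, -92, -196), (0, -92, -196), (20, -91, -197), (40, -91, -197), (110, -89, -209)]
```

apply_moves(
  targets=[0,0,-5,0,0,0,-1,13.5,0,0,0,0,-0.02,-1,0,0,3,0,0,0,-1,0,0,2.2,0,0,0,-1,0,0,0,0,0,0,-1,-4.5,0,0,0,0,0.004,-1,-4.5,0,0,0,0,0.004,-1,-4.5,0,0,0,0,0.004,-1,-4.5,0,0,0,0,0.004,-1,-4.5,0,0,0,0,0.004,-1,-4.5,0,0,0,0,0,-1,0,0,0,0,0,0,-1],
)

```text
t: 16.95
position: [0.5431, -0.1651, 0.06]
ee_rot: [2.217, 2.222, -0.001]
force: [-1.2, -0.5, 10.6]
gripper_width: 0.999
finger_force: 5.3
```

apply_moves(
  targets=[0,0,-5,0,0,0,-1,13.5,0,0,0,0,-0.02,-1,0,0,3,0,0,0,-1,0,0,2.2,0,0,0,-1,0,0,0,0,0,0,-1,-4.5,0,0,0,0,0.004,-1,-4.5,0,0,0,0,0.004,-1,-4.5,0,0,0,0,0.004,-1,-4.5,0,0,0,0,0.004,-1,-4.5,0,0,0,0,0.004,-1,-4.5,0,0,0,0,0,-1,0,0,0,0,0,0,-1],
)

```text
t: 18.15
position: [0.5433, -0.1785, 0.06]
ee_rot: [2.216, 2.222, -0.001]
force: [-3.4, -0.6, 12.5]
gripper_width: 0.998
finger_force: 6.4
```

```bash
python3 - <<'E'
from m import *
tip(); d=vision.capture('wrist'); np.save('w9.npy',d,allow_pickle=True)
slim(d)
E
```

```text
t 18.15 tip board xy mm [   8.2 -146.5] z 60.0 toolx yaw-90-A -0.019 zaxis [ 0.002 -0.003 -1.   ] F [-3.4 -0.6 12.5]
[(-110, -128, -209), (-20, -121, -209), (0, -121, -209), (20, -120, -209), (40, -120, -209), (110, -118, -209)]
```

apply_moves(
  targets=[0,0,-5,0,0,0,-1,13,0,0,0,0,-0.02,-1,0,0,3,0,0,0,-1,0,0,2,0,0,0,-1,0,0,0,0,0,0,-1,-4.5,0,0,0,0,0.004,-1,-4.5,0,0,0,0,0.004,-1,-4.5,0,0,0,0,0.004,-1,-4.5,0,0,0,0,0.004,-1,-4,0,0,0,0,0.004,-1,-4,0,0,0,0,0,-1,0,0,0,0,0,0,-1],
)

```text
t: 19.4
position: [0.5434, -0.1916, 0.0599]
ee_rot: [2.216, 2.223, -0.002]
force: [-4.0, -1.2, 12.8]
gripper_width: 1.0
finger_force: 6.5
```

```bash
python3 - <<'E'
from m import *
tip(); d=vision.capture('wrist'); np.save('w10.npy',d,allow_pickle=True)
slim(d)
E
```

```text
t 19.4 tip board xy mm [   8.1 -159.6] z 59.9 toolx yaw-90-A -0.0185 zaxis [ 0.001 -0.003 -1.   ] F [-4.  -1.2 12.8]
[(-110, -142, -209), (-20, -135, -209), (0, -135, -209), (20, -134, -209), (40, -134, -209), (110, -132, -209)]
```

apply_moves(
  targets=[0,0,-5,0,0,0,-1,13,0,0,0,0,-0.02,-1,0,0,3,0,0,0,-1,0,0,2,0,0,0,-1,0,0,0,0,0,0,-1,-3,0,0,0,0,0.005,-1,-3,0,0,0,0,0.005,-1,-3,0,0,0,0,0.005,-1,-3,0,0,0,0,0.005,-1,-3,0,0,0,0,0,-1,-3,0,0,0,0,0,-1,0,0,0,0,0,0,-1],
)

```text
t: 20.65
position: [0.5428, -0.196, 0.0579]
ee_rot: [2.221, 2.222, 0.0]
force: [-0.3, 1.1, 0.8]
gripper_width: 0.999
finger_force: 0.0
```

```bash
python3 - <<'E'
from m import *
tip(); d=vision.capture('wrist'); np.save('w11.npy',d,allow_pickle=True)
slim(d)
E
```

```text
t 20.65 tip board xy mm [   7.4 -164. ] z 57.9 toolx yaw-90-A -0.0213 zaxis [ 0. -0. -1.] F [-0.3  1.1  0.8]
[(-110, -154, -209), (-20, -144, -184), (0, -144, -184), (20, -144, -184), (40, -144, -184), (110, -144, -209)]
```

Both pins appear to be in their grooves. I'll retract and inspect.

apply_moves(
  targets=[0,0,-30,0,0,0,-1,0,0,-45,0,0,0,-1,0,0,-45,0,0,0,-1,0,0,-30,0,0,0,-1,-42,-25,0,0,0,0,-1,-42,-25,0,0,0,0,-1,-42,-25,0,0,0,0,-1,-42,-25,0,0,0,0,-1,-42,-25,0,0,0,0,-1,-42,-25,0,0,0,0,-1,0,0,0,0,0,0,-1,0,0,0,0,0,0,-1],
)

```text
t: 21.9
position: [0.3923, -0.4482, 0.2075]
ee_rot: [-2.223, -2.219, -0.001]
force: [1.1, 0.3, 0.3]
gripper_width: 1.001
finger_force: 0.0
```

```bash
python3 - <<'E'
from m import *
tip(); d=vision.capture('top'); np.save('top2.npy',d,allow_pickle=True)
c=d['frame'][183:323,215:405,::-1]; cv2.imwrite('pics/crop2.png',cv2.resize(c,None,fx=4,fy=4,interpolation=cv2.INTER_CUBIC))
s=vision.capture('side')
for n,dd in(('top',d),('side',s)):
  for t in ['thick_pin','slim_pin','mortar','rooster','stool']:
    print(n,t,[(np.round(r['xyz'],3),np.round((RB.T@(np.array(r['xyz'])[:2]-C))*1e3,1),round(r['p'],2)) for r in recognise(dd,t)[:1]])
E
```

```text
t 21.9 tip board xy mm [-148.6 -412.8] z 207.5 toolx yaw-90-A -0.0231 zaxis [ 0.     0.001 -1.   ] F [1.1 0.3 0.3]
top thick_pin [(array([0.532, 0.126, 0.066]), array([  3.2, 158.4]), 0.62)]
top slim_pin [(array([ 0.544, -0.196,  0.053]), array([   8.7, -163.8]), 0.88)]
top mortar [(array([ 0.75 , -0.032,  0.07 ]), array([218.5,  -4.9]), 0.74)]
top rooster [(array([0.518, 0.238, 0.071]), array([ -7.7, 270.9]), 0.75)]
top stool [(array([ 0.52, -0.3 ,  0.04]), array([ -18. , -267.3]), 0.7)]
side thick_pin [(array([0.542, 0.146, 0.057]), array([ 13.9, 178.4]), 0.94)]
side slim_pin [(array([ 0.54 , -0.188,  0.047]), array([   4.9, -155.7]), 0.75)]
side mortar [(array([ 0.752, -0.015,  0.057]), array([221. ,  12.4]), 0.71)]
side rooster [(array([0.512, 0.251, 0.067]), array([-14. , 283.9]), 0.85)]
side stool []
```

View pics/crop2.png

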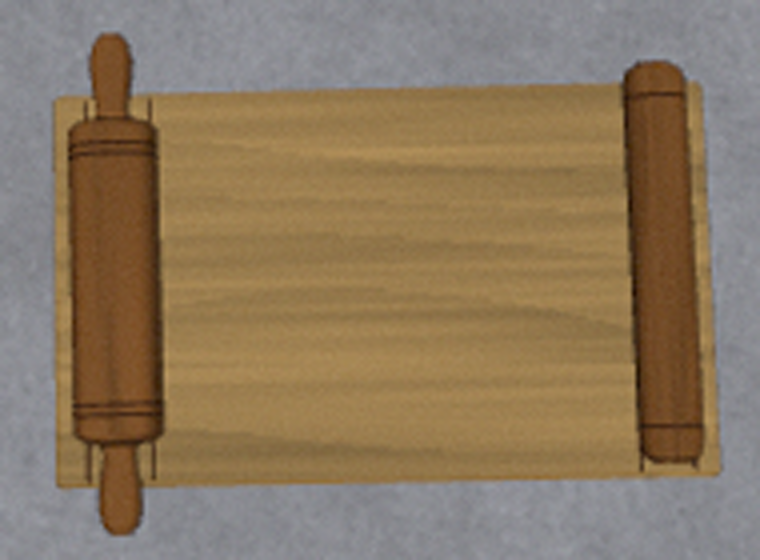

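The final crop shows both pins between their burnt lines: thick axis (111,33)–(121,534), slim axis (654,62)–(671,462). I'll check the numbers and whether they lie still.

```bash
python3 - <<'E'
from m import *
d=np.load('top2.npy',allow_pickle=True).item()
for n,p,z in [('T',(111,33),.044),('T',(121,534),.044),('S',(654,62),.0365),('S',(671,462),.0365),('lineT',(118,100),.022),('lineT',(121.5,480),.022),('lineS',(653,90),.022),('lineS',(669,468),.022)]:
    print(n,np.round(RB.T@(B(d,p,z)[:2]-C)*1e3,1))
e=vision.capture('top'); D=np.abs(e['frame'].astype(int)-d['frame'])[183:323,215:405].max(2); print('diff',D.max(),D.mean())
E
```

```text
T [154.2 160.8]
T [-145.8  158. ]
S [ 129.2 -168.7]
S [-110.6 -167.4]
lineT [116.2 159. ]
lineT [-115.   159.4]
lineS [ 114.2 -169.7]
lineS [-114.4 -168.3]
diff 29 3.671578947368421
```

apply_moves(
  targets=[0,0,0,0,0,0,-1,0,0,0,0,0,0,-1,0,0,0,0,0,0,-1,0,0,0,0,0,0,-1,0,0,0,0,0,0,-1,0,0,0,0,0,0,-1,0,0,0,0,0,0,-1,0,0,0,0,0,0,-1,0,0,0,0,0,0,-1,0,0,0,0,0,0,-1,0,0,0,0,0,0,-1,0,0,0,0,0,0,-1],
)

```text
t: 23.75
position: [0.393, -0.4476, 0.2078]
ee_rot: [-2.22, -2.223, -0.0]
force: [0.2, 0.1, 0.9]
gripper_width: 1.0
finger_force: 0.0
```

```bash
python3 - <<'E'
from m import *
from scipy.stats import linregress
d=vision.capture('top')
f=cv2.GaussianBlur(d['frame'].astype(np.float32),(3,3),0); dd=dict(d); dd['frame']=f
im,X,Y=cov(dd,.12,.2,.044,(-.08,.09)); g=np.gradient(im[...,0],axis=0)
for nm,a in (('outer',np.argmin(g[:40],0)),('inner',40+np.argmax(g[40:],0))):
    r=linregress(X,Y[a]); print(nm,round(r.slope,4),'+-',round(r.stderr,4),round(r.intercept*1e3,1))
im,X,Y=cov(dd,-.2,-.13,.0365,(-.09,.1)); g=np.gradient(im[...,0],axis=0)
for nm,a in (('inner',np.argmin(g[:35],0)),('outer',35+np.argmax(g[35:],0))):
    r=linregress(X,Y[a]); print('slim',nm,round(r.slope,4),'+-',round(r.stderr,4),round(r.intercept*1e3,1))
E
```

```text
outer 0.0103 +- 0.0009 187.4
inner 0.0074 +- 0.001 132.2
slim inner -0.0003 +- 0.0009 -148.1
slim outer 0.0028 +- 0.0009 -188.1
```

The slim pin is aligned, but the thick pin still has ~0.009 rad of skew. I'll settle it with a light press from on top.

apply_moves(
  targets=[41,10,0,0,0,0,-1,41,10,0,0,0,0,-1,41,10,0,0,0,0,-1,41,10,0,0,0,0,-1,41,10,0,0,0,0,-1,41,10,0,0,0,0,-1,41,10,0,0,0,0,-1,41,10,0,0,0,0,-1,41,10,0,0,0,0,-1,41,10,0,0,0,0,-1,41,10,0,0,0,0,-1,41,10,0,0,0,0,-1],
)

```text
t: 25.0
position: [0.5127, 0.0462, 0.2081]
ee_rot: [2.22, 2.222, 0.001]
force: [0.9, 0.3, 0.1]
gripper_width: 1.003
finger_force: 0.0
```

apply_moves(
  targets=[41,10,0,0,0,-0.022,-1,41,10,0,0,0,0,-1,0,0,30,0,0,0,-1,0,0,40,0,0,0,-1,0,0,40,0,0,0,-1,0,0,15,0,0,0,-1,0,0,0,0,0,0,-1,0,0,0,0,0,0,-1],
)

```text
t: 25.8
position: [0.532, 0.1268, 0.0833]
ee_rot: [2.195, 2.247, 0.001]
force: [-0.3, 0.9, 0.1]
gripper_width: 1.004
finger_force: 0.0
```

```bash
python3 - <<'E'
from m import *
tip()
E
```

```text
t 25.8 tip board xy mm [  3.6 159. ] z 83.3 toolx yaw-90-A 0.0014 zaxis [ 0.001  0.    -1.   ] F [-0.3  0.9  0.1]
```

Directly over the axis, so I can descend to the top at ~71 mm.

apply_moves(
  targets=[1,0,8,0,0,0,-1,0,0,3,0,0,0,-1,0,0,1,0,0,0,-1,0,0,1,0,0,0,-1,0,0,0,0,0,0,-1],
)

```text
t: 26.3
position: [0.5322, 0.1279, 0.0717]
ee_rot: [2.195, 2.246, 0.002]
force: [-2.4, 0.7, 6.9]
gripper_width: 1.002
finger_force: 3.6
```

apply_moves(
  targets=[0,0,1,0,0,0,-1,0,0,1,0,0,0,-1,0,0,0.5,0,0,0.01,-1,0,0,0,0,0,0.01,-1,0,0,0,0,0,0.01,-1,0,0,0,0,0,0.01,-1,0,0,0,0,0,0.01,-1,0,0,0,0,0,0,-1],
)

```text
t: 27.1
position: [0.5327, 0.1275, 0.0711]
ee_rot: [2.248, 2.191, 0.001]
force: [-4.9, -1.5, 17.3]
gripper_width: 1.002
finger_force: 8.2
```

apply_moves(
  targets=[0,0,-10,0,0,0,-1,0,0,-40,0,0,0,-1,0,0,-45,0,0,-0.05,-1,0,0,-40,0,0,0,-1,-45,-12,0,0,0,0,-1,-45,-12,0,0,0,0,-1,-45,-12,0,0,0,0,-1,-45,-12,0,0,0,0,-1,-45,-12,0,0,0,0,-1,-45,-12,0,0,0,0,-1,-45,-12,0,0,0,0,-1,-45,-12,0,0,0,0,-1],
)

```text
t: 28.3
position: [0.4432, -0.2362, 0.2029]
ee_rot: [2.195, 2.246, 0.001]
force: [0.0, 0.0, -0.9]
gripper_width: 1.003
finger_force: 0.0
```

apply_moves(
  targets=[-45,-12,0,0,0,0,-1,-45,-12,0,0,0,0,-1,-45,-12,0,0,0,0,-1,-45,-12,0,0,0,0,-1,0,0,0,0,0,0,-1,0,0,0,0,0,0,-1,0,0,0,0,0,0,-1,0,0,0,0,0,0,-1],
)

```text
t: 29.1
position: [0.4004, -0.414, 0.2024]
ee_rot: [-2.194, -2.249, -0.0]
force: [-0.2, 0.5, -1.0]
gripper_width: 1.002
finger_force: 0.0
```

```bash
python3 - <<'E'
from m import *
from scipy.stats import linregress
d=vision.capture('top')
f=cv2.GaussianBlur(d['frame'].astype(np.float32),(3,3),0); dd=dict(d); dd['frame']=f
for y0,y1,z,k,x in ((.12,.2,.044,40,(-.08,.09)),(-.2,-.13,.0365,35,(-.09,.1))):
  im,X,Y=cov(dd,y0,y1,z,x); g=np.gradient(im[...,0],axis=0)
  for a in (np.argmin(g[:k],0),k+np.argmax(g[k:],0)):
    r=linregress(X,Y[a]); print(round(r.slope,4),round(r.intercept*1e3,1))
tip()
for t in ['mortar','rooster','stool']: print(t,[np.round(r['xyz'],3) for r in recognise(d,t)[:1]])
E
```

```text
0.0045 187.9
0.0042 132.3
-0.0005 -148.1
0.0032 -188.1
t 29.15 tip board xy mm [-139.6 -378.9] z 202.5 toolx yaw-90-A 0.0033 zaxis [ 0.  0. -1.] F [ 0.2 -0.4 -0.4]
mortar [array([ 0.751, -0.033,  0.072])]
rooster [array([0.514, 0.238, 0.072])]
stool [array([ 0.523, -0.3  ,  0.039])]
```

The thick pin's skew is down to 0.004 rad and it is seated. Handing in.

```bash
python3 -c "
from h import *
print(workorder.hand_in())"
```

```text
the job is handed in; nothing more can be done
None
```

I rolled both pins home from on top, the thick one into the wide groove first and then the slim one into the narrow groove. The last pictures show both lying in place with the mortar, rooster and stool where they stood, and I handed the job in at about 29 s; no verdict came back.

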